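# Register a coated coupon in the corner stops of a coating-thickness gauge

## Task

Get the coated coupon ready for a coating-thickness reading: first swing the gauge's lift lever fully up so that its probe arm clears the stage, then lay the coupon flat on the stage and slide it into the corner, one short end against the back stop and a long side against the side stop. Finish still holding it: keep the coupon pressed firmly against both stops at once and do not let go, so that the reading can be taken while you hold. Nothing may touch the delicate probe arm (work it by the lever only), and leave the zero plate, the timer and the marker where they are.

Things in the scene. Friction and masses are not known exactly. Their poses are not given: they have to be found in the camera images.
- gauge: Coating-thickness gauge, fixed: grey base 260 x 150 mm (its x by y) with a dark stage plate in front and a white housing with a small screen at the far end (x = 76 to 130, y = -42 to 42 mm, 100 mm high). Origin under the base's centre, on the worktop; x from the open front to the housing, y to its left. The stage top is 22 mm above the origin, bare from the front edge (x = -130 mm) to the stops.
- corner (a point): Point on the stage surface where the planes of the two stop faces meet, 42 mm ahead (x) and 22.5 mm to the left (y) of the gauge's origin and 22 mm above it; axes as the gauge's. The fully home coupon (length along x) has its underside centre at x = -60, y = -22.5, z = 0 mm from here; it slides easily on the smooth stage and along the stops (friction about 0.2).
- back_stop: Fixed steel bar 14 x 46 x 9 mm high across the stage; the coupon's end bears on its front face (towards the gauge's -x), which lies at the corner point's x and runs from y = -5 to -51 mm of that point. Origin: middle of the foot of this face.
- side_stop: Fixed steel bar 54 x 14 x 9 mm high along the stage; the coupon's left long side bears on its right face (towards the gauge's -y), which lies at the corner point's y and runs from x = -60 to -6 mm of that point. Origin: middle of the foot of this face.
- lift_lever (a joint): Lift lever of the probe arm, rad: 0 = down (probe on the stage), 0.70 = fully up at its end stop; above 0.58 counts as up. Lever and probe arm turn together about a cross-shaft along the gauge's y; friction (0.07 N m) keeps it where it is left. Raising moves the knob up and towards the housing.
- knob (a point): Centre of the black ball knob, 18 mm across, at the end of the lever (6 mm steel rod) to the right of the probe. It lies 70 mm from the lever axis point, 40 degrees above the gauge's -x with the lever at 0, 80 degrees at 0.70; 97 mm above the worktop when down, 121 mm when up. 35 mm free beside it, nothing above.
- lever_axis (a point): Point on the cross-shaft's axis in the lever's plane, 20 mm behind (x) the back stop's face, 60 mm to the right of the gauge's centre line and 52 mm above the worktop.
- probe: Delicate probe arm with an upright round probe at its end, on the gauge's centre line above the stage; when down it stands 25 mm in front of the back stop, in the coupon's way. Origin on the cross-shaft. Fully up, its lowest point is about 36 mm above the stage, and it reaches 36 mm in front of the back stop and 75 mm above the stage. Nothing may touch it.
- coupon: The coated coupon: flat aluminium bar 120 x 45 x 12 mm (its x by y by z), white coated top, 0.12 to 0.24 kg, loose on the worktop to the right of the gauge. Origin at the centre of its underside. Either end may go to the back stop. Home, its last 60 mm stand clear of the side stop, so it can be gripped there across its 45 mm width.
- zero_plate: Bare steel zero plate, 42 x 42 x 8 mm, loose on the worktop to the left of the gauge; not used now. Origin at the centre of its underside.
- bench_timer: White bench timer, 66 x 62 x 18 mm, loose behind the coupon; not used. Origin at the centre of its underside.
- marker: Capped marker pen, 17 x 135 x 16 mm, loose to the right of the coupon; not used. Origin at the centre of its underside.
Things that resemble listed ones, but are neither listed nor needed, are in the scene too. Of the things like the coupon, leave any that is green or purple; of the rest the larger one is meant.

How it is judged (in metres and radians):
On the way:
1. the lift lever is fully up before the coupon comes near the corner (value of joint lift_lever above 0.58 rad and horizontal distance between coupon and corner above 0.09 m), for 0.2 s.
At the end, for the whole second after the job is handed in: Lever above 0.58 rad; coupon flat and still on the stage (2 degrees, 2 mm), home in the corner within 2.5 mm each way and 2 degrees of square, the fingers still on it (over 2 N) and pressing it with over 1.5 N against each of the two stops, all through the last second (value of joint lift_lever above 0.58 rad and x of coupon in the frame of corner between -0.0625 and -0.0575 m and y of coupon in the frame of corner between -0.025 and -0.02 m and z of coupon in the frame of corner below 0.002 m and angle between the x axis of coupon and the x axis of corner, either way round below 0.035 rad and angle between coupon's own z axis and vertical below 0.035 rad and contact force between coupon and back_stop above 1.5 N and contact force between coupon and side_stop above 1.5 N and contact force between the fingers and coupon above 2 N and linear speed of coupon below 0.01 m/s); the arm keeps its last pose, push and grip.
It fails at once if the probe arm is touched (contact force between probe and anything else above 0.5 N).
It fails at once if the zero plate, the timer or the marker is moved (distance of any of zero_plate, bench_timer, marker from where it was at the start of the episode above 0.02 m).
It also fails if it takes over 51 s, if anything falls off the work surface, if the arm or the gripper's body presses on something with over 40 N, if the wrist force passes 120 N, or if a joint passes its speed limit or range.

## Robot

A 6-joint arm with a two-finger parallel gripper is mounted at the origin on a cart in front of the work surface, level with it; the furniture and walls round the work are solid. World frame = base frame: x ahead of the robot, y to its left, z up, the work surface at z = 0. Lengths are in mm, angles in rad, forces in N, time in s.
With the tool pointing down it reaches from about 300 to 775 mm from the base axis. Payload 14.6 kg.
Tool frame: the origin (TCP) lies at the very end of the fingers, on their centre line; the grasp point (between the pads) lies 19 mm behind it; z points along the fingers, y is the line along which they close (so a half turn about z gives the same grasp; the last joint's range is limited). The gripper opens to 94 mm and grips with 3 to 60 N. Pads are 16 mm wide; open, the fingers measure 119 mm over their backs; the gripper's body (75 mm by 177 mm) begins 78 mm behind the grasp point.
Start: joints at [1.272, 0.3, 1.521, -0, 1.321, -0.067], TCP at [126.349, 535.28, 205.446] pointing down, gripper open.
Joint ranges: [-3.03, 3.03], [-0.79, 2.21], [0.23, 2.52], [-1.04, 4.18], [0, 3.07], [-2.55, 2.55]. Speed limits (rad/s): [2.22, 2.22, 2.57, 3.14, 3.14, 3.14].

## Interface

Orientations are given as [roll, pitch, yaw] about the fixed x, y, z axes, in that order (R = Rz(yaw) Ry(pitch) Rx(roll)).
In Python, from cell import manip, eyes, ticket gives the robot as it stands. The module is installed in compiled form; this text tells all that it offers.
- The arm moves only by the tool arm_command, never from a script. Its argument "plan" is a list of rows, each a list of 5 numbers: the opening, from -1 (shut) to 1 (fully open), then the shift along the tool's x, y, z in m, then the turn about the tool's z in rad. In form: [[jaw, dx, dy, dz, roll], ...]. A call has 1 to 20 rows; each row shifts and turns the commanded pose from where the row before left it, along the tool's axes as they then stand; what a row does not reach is not made up. A row lasts 1/8 s, in which the tool goes at most 62.5 mm and 10.7 degrees, less where a joint would pass 70% of its speed; a pose out of reach is approached as far as the arm can. A call is refused whole if a number of a shift passes 0.0625 or a number of a turn 0.188, either way. A call with a gripper value outside its range is refused whole. The fingers move at their own pace and stop on an object; "newtons" is the grip in N (left out, the last holds). Time passes only in rows, so rows that do not move let the fingers close. It gives the time, the measured TCP pose, the force, the opening and the grip force at its end, in the units of the state.
- manip.read_state(): the state, without advancing time (a new reading comes with each control period).
- eyes.camera(name): name is "side" or "top" or "wrist"; returns a dict with "img" (384x512x3 uint8, blue, green, red), "z_map" (384x512 float32, mm along the optical axis (not along the pixel's ray), 0 where there is no reading), "fx", "fy", "cx", "cy" (pixels), "eye" and "orientation" of the camera in the world. Camera axes: x right, y down, z forward; pixel columns grow to the right and rows downward; lengths in mm; the calibration is good to about 2 mm. The wrist camera is an equidistant fisheye: a pixel r from the principal point sees the ray r / f radians off the axis. A picture is of the moment at which its call begins.
- ticket.sign_off(): hands the job in; it is judged then, once.
The state is a dict: "clock": time; "joints": joint angles; "qd": joint speeds; "effort": joint torques, N m; "eef_pos": TCP position; "eef_rot": TCP orientation; "wrist_force": force on the tool from outside, world axes, zero at the start; "moment": the same for the moment, N m; "finger_gap": finger opening in mm; "finger_force": force on a finger pad.
Only numpy, scipy, OpenCV 4.12 (cv2) and the standard library are available. Lean on these libraries where they do the work, as an engineer would, in place of code of your own. Each camera call takes 0.05 s, during which the arm holds its last target. There are 200 camera calls.

## Working session

There is one attempt and no reset: what is moved stays moved. The work goes in short steps, Python scripts to look and compute and a tool call to move; the robot and the scene stay as the last step left them, time stands still between calls to the robot, and variables do not carry over. Pictures are saved under pics/ and viewed, at most 11 in all, crops included, and the job is handed in when it is done.

Besides the shell and the picture viewer there is one more tool, called after "Emit:" as name(argument=value, ...) on one line, values as JSON. arm_command: Moves the arm, as the interface text tells. Its arguments: {"type":"object","properties":{"plan":{"type":"array"},"newtons":{"type":"number"}},"required":["plan"]}

```bash
mkdir -p pics; cat > h.py <<'E'
import numpy as np, cv2
from cell import manip, eyes, ticket
def R_of(o):
    from scipy.spatial.transform import Rotation as R
    o=np.array(o,float)
    return o if o.shape==(3,3) else (R.from_euler('xyz',o).as_matrix() if o.size==3 else R.from_quat(o).as_matrix())
def world(c,u,v,z=None):
    """pixel -> world using depth map, or onto plane height z"""
    d=np.array([(u-c['cx'])/c['fx'],(v-c['cy'])/c['fy'],1.]); r=R_of(c['orientation'])@d; e=np.array(c['eye'])
    if z is None: return e+r*c['z_map'][int(round(v)),int(round(u))]
    return e+r*(z-e[2])/r[2]
def cloud(c):
    v,u=np.mgrid[0:384,0:512]; z=c['z_map']
    p=np.stack([(u-c['cx'])/c['fx']*z,(v-c['cy'])/c['fy']*z,z],-1)
    return p@R_of(c['orientation']).T+np.array(c['eye'])
E
python3 - <<'E'
from h import *
import pickle
for n in('top','side'):
    c=eyes.camera(n); pickle.dump(c,open(n+'.pkl','wb')); cv2.imwrite(f'pics/{n}0.png',c['img']); print(n,c['eye'],c['orientation'],c['fx'],c['cx'],c['cy'])
print(manip.read_state())
E
```

```text
top [ 432.68739534  -22.90996586 1184.52945297] [-2.98579474 -0.00371141 -1.58290648] 391.79496632854887 256.26336124457333 188.92430639992799
side [ 451.1124329  -925.43374736  540.30051884] [-2.02035939 -0.00491966 -0.15469942] 383.17849863306344 255.79290015739795 195.6572107636219
{'clock': 0.1, 'joints': array([ 1.27241415e+00,  3.00409606e-01,  1.52150215e+00, -1.82847326e-06,
        1.32068354e+00, -6.66169716e-02]), 'qd': array([ 0.00011599, -0.00080583, -0.00198608, -0.0002011 ,  0.00061349,
       -0.00063104]), 'effort': array([ 3.60776845e-03, -5.32643402e+01, -3.53289235e+01,  7.10548251e-02,
        2.33801227e-02, -1.57870609e-04]), 'eef_pos': array([126.27898215, 535.07629963, 204.95344747]), 'eef_rot': array([-3.14059212e+00, -6.49763620e-05,  2.90982787e+00]), 'wrist_force': array([-0.35162435,  0.47867327,  0.23972285]), 'moment': array([-0.02708197, -0.02944662,  0.00282912]), 'finger_force': 0.0, 'finger_gap': 94.13519138638682}
```

View pics/top0.png

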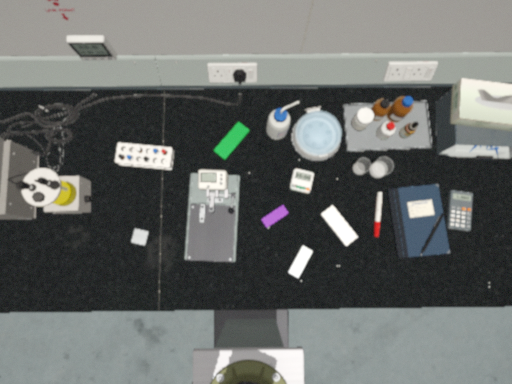

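View pics/side0.png

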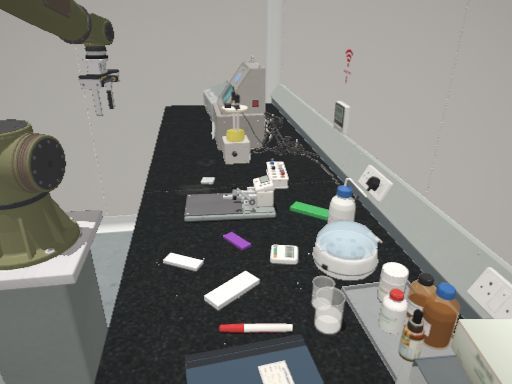

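Top view candidates for the coupon: green bar (232,140) and purple bar (275,216), both to be left; small white bar (300,262); larger white bar (340,225), which I choose. The gauge is at (212,217) with its housing at (212,180), timer (302,181), marker (378,214), zero plate (140,237).

```bash
cat > m.py <<'E'
from h import *
import pickle
c=pickle.load(open('top.pkl','rb')); P=cloud(c); img=c['img']
print('table z',np.median(P[280:300,270:500,2]))
def rect(mask,z):
    n=max(cv2.findContours(mask.astype(np.uint8),cv2.RETR_EXTERNAL,cv2.CHAIN_APPROX_NONE)[0],key=cv2.contourArea)[:,0]
    q=np.array([world(c,u,v,z)[:2] for u,v in n],np.float32)
    (x,y),s,a=cv2.minAreaRect(q); b=cv2.boxPoints(((x,y),s,a))
    e=b[1]-b[0] if np.linalg.norm(b[1]-b[0])>np.linalg.norm(b[2]-b[1]) else b[2]-b[1]
    return np.round([x,y,*s,np.degrees(np.arctan2(e[1],e[0]))%180],1)
def box(m,u0,u1,v0,v1):
    k=np.zeros_like(m); k[v0:v1,u0:u1]=m[v0:v1,u0:u1]; return k
g=img.min(2)
w=g>150
for n,bx,z in(('big',(315,362,200,250),12),('small',(285,317,240,282),12),('zero',(125,155,222,250),8),('timer',(285,318,165,196),18)):
    m=box(w if n!='zero' else g>120,*bx); print(n,rect(m,z),'depth z',np.median(P[m][:,2]))
m=box(g>55,178,245,166,268); print('gauge',rect(m,20),'stage z',np.median(P[240:255,195:230,2]))
hm=box(P[...,2]>85,190,235,160,200); print('housing',rect(hm,100),np.median(P[hm][:,2]))
cv2.imwrite('pics/crop.png',np.hstack([cv2.resize(img[160:270,175:250],None,fx=5,fy=5,interpolation=2),cv2.resize(img[170:280,285:365],None,fx=5,fy=5,interpolation=2)]))
E
python3 m.py
```

```text
table z -0.9789365546432691
big [ 505.  -275.6  123.3   49.    36.7] depth z 11.109689051362693
small [ 399.6 -156.1   38.    93.8  149.8] depth z 7.960526278096268
zero [478.1 320.3  46.6  45.5  77. ] depth z 6.802420068849528
timer [ 640.5 -167.    64.2   67.3  165. ] depth z 15.480264843527038
gauge [541.1 103.  157.4 279.9 176.8] stage z 21.43441430492294
housing [637.   95.   77.1  47.7  85.5] 90.44364415559312
```

View pics/crop.png

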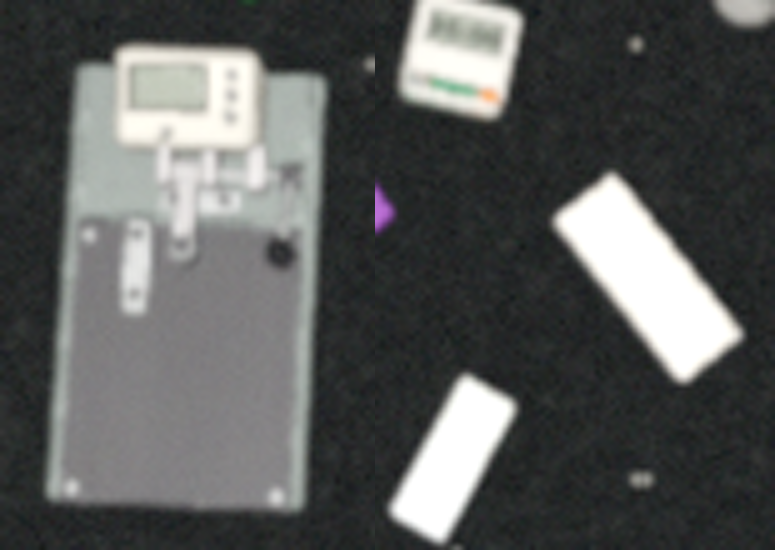

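The crop shows the coupon as plain white with no markings (right), the stage with side stop, probe and the black knob at crop (281,253), i.e. top pixel (231,211).

```bash
cat >> h.py <<'E'
def go(x,y,z,yd):
    """print shift in tool axes to world TCP x,y,z with tool-y direction yd deg"""
    from scipy.spatial.transform import Rotation as R
    s=manip.read_state(); M=R.from_euler('xyz',s['eef_rot']).as_matrix()
    cur=np.degrees(np.arctan2(M[1,1],M[0,1])); t=(yd-cur+90)%180-90
    print('t',round(s['clock'],2),'pos',s['eef_pos'].round(1),'ydir',cur.round(2),'joints',s['joints'].round(2),'F',s['wrist_force'].round(1))
    print('shift mm (current tool axes)',(M.T@(np.array([x,y,z])-s['eef_pos'])).round(1),'turn about tool z',round(-np.radians(t),4))
E
cat > m2.py <<'E'
exec(open('m.py').read().split("g=img")[0])
G=img.min(2)
m=box((G>55)&(P[...,2]<40)&(P[...,2]>8),178,245,172,268); m[:,:]=cv2.morphologyEx(m.astype(np.uint8),cv2.MORPH_CLOSE,np.ones((9,9)))
print(rect(m,20))
L=[];Rr=[]
for v in range(180,255):
    u=np.where(m[v])[0]
    if len(u): L.append(world(c,u[0]-.5,v,20)[:2]);Rr.append(world(c,u[-1]+.5,v,20)[:2])
for q in(L,Rr):
    p=np.polyfit(np.array(q)[:,0],np.array(q)[:,1],1);print('edge slope deg',np.degrees(np.arctan(p[0])),'y at x=530',np.polyval(p,530))
f=[world(c,u,np.where(m[:,u])[0].max()+.5,20)[:2] for u in range(192,232)]
f=np.array(f);p=np.polyfit(f[:,1],f[:,0],1);print('front slope',np.degrees(np.arctan(p[0])),'x at y=103',np.polyval(p,103))
print('knob',world(c,231.2,210.6,97))
go(430,50,230,87)
E
python3 m2.py
```

```text
table z -0.9789365546432691
[535.3 101.9 149.4 258.8 176.9]
edge slope deg -3.1605061390927496 y at x=530 177.04051107118738
edge slope deg -3.261585315894271 y at x=530 27.285065201979275
front slope 3.314541564893171 x at y=103 405.82620513291374
knob [543.14971113  41.52130837  97.        ]
t 0.1 pos [126.3 535.1 205. ] ydir 76.72 joints [ 1.27  0.3   1.52 -0.    1.32 -0.07] F [-0.4  0.5  0.2]
shift mm (current tool axes) [-407.  -402.4  -24.7] turn about tool z -0.1794
```

Emit:
arm_command(plan=[[-1,-0.029,-0.029,-0.002,0],[-1,-0.029,-0.029,-0.002,0],[-1,-0.029,-0.029,-0.002,0],[-1,-0.029,-0.029,-0.002,0],[-1,-0.029,-0.029,-0.002,0],[-1,-0.029,-0.029,-0.002,0],[-1,-0.029,-0.029,-0.002,0],[-1,-0.029,-0.029,-0.002,0],[-1,-0.029,-0.029,-0.002,0],[-1,-0.029,-0.029,-0.002,0],[-1,-0.029,-0.029,-0.002,0],[-1,-0.029,-0.029,-0.002,0],[-1,-0.029,-0.029,-0.001,0],[-1,-0.029,-0.027,0,0],[-1,0,0,0,-0.18],[-1,0,0,0,0]])

```text
clock: 2.1
eef_pos: [428.6, 48.6, 230.1]
eef_rot: [-3.142, -0.001, 3.088]
wrist_force: [0.4, -0.4, -0.2]
finger_gap: 0.2
finger_force: 0.0
```

```bash
python3 - <<'E'
from h import *
import pickle
go(507,43.5,85,86.8)
c=eyes.camera('wrist'); pickle.dump(c,open('w1.pkl','wb')); cv2.imwrite('pics/w1.png',c['img']); print(c['eye'],c['orientation'],c['fx'],c['cx'],c['cy'])
E
```

```text
t 2.1 pos [428.6  48.6 230.1] ydir 86.94 joints [ 0.03  0.01  1.8   0.    1.34 -1.49] F [ 0.4 -0.4 -0.2]
shift mm (current tool axes) [-78.7  -0.9 145.1] turn about tool z 0.0025
[359.35151559  51.17319981 410.2622326 ] [ 2.90476433e+00 -4.03095451e-04  1.51857035e+00] 297.3186396354542 256.7550200456484 192.2748805130558
```

View pics/w1.png

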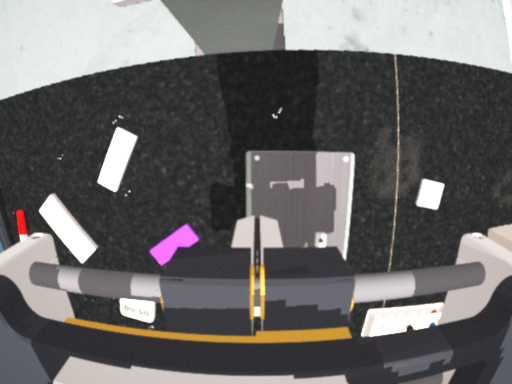

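Wrist view: coupon at (68,228), small bar (118,159), stage front at (300,155); the fingers hide the knob. All consistent, so on to the lever.

Emit:
arm_command(plan=[[-1,-0.03,0,0.03,0],[-1,-0.03,0,0.03,0],[-1,-0.018,0,0.03,0],[-1,0,0,0.03,0],[-1,0,0,0.025,0],[-1,0,0,0,0],[-1,-0.008,0,0,0],[-1,-0.008,0,0,0],[-1,-0.006,0,0,0],[-1,-0.004,0,-0.002,0],[-1,-0.004,0,-0.002,0],[-1,-0.004,0,-0.002,0],[-1,-0.004,0,-0.002,0],[-1,-0.004,0,-0.002,0],[-1,0,0,0,0]])

```text
clock: 4.03
eef_pos: [549.0, 42.6, 95.5]
eef_rot: [3.142, 0.001, 3.09]
wrist_force: [-1.1, -0.7, 0.0]
finger_gap: 0.6
finger_force: 0.0
```

```bash
python3 - <<'E'
from h import *
go(565,40,105,86.8)
c=eyes.camera('side'); cv2.imwrite('pics/s1.png',cv2.resize(c['img'][150:240,170:300],None,fx=5,fy=5,interpolation=2))
E
```

```text
t 4.03 pos [549.   42.6  95.5] ydir 87.03 joints [ 0.01  0.42  1.64  0.    1.09 -1.51] F [-1.1 -0.7  0. ]
shift mm (current tool axes) [-16.2  -1.8  -9.5] turn about tool z 0.004
```

View pics/s1.png

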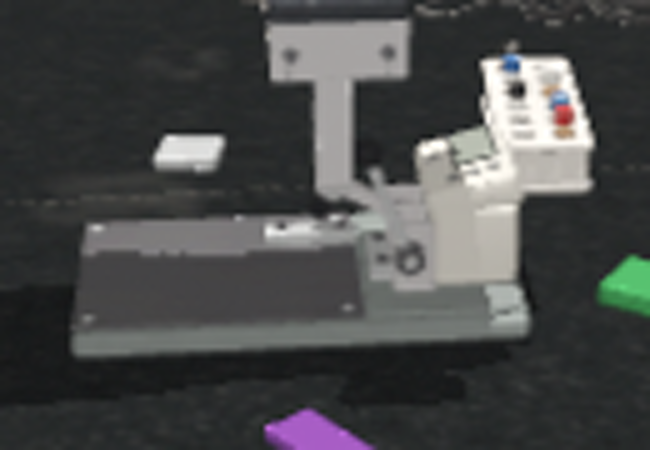

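The side crop shows the fingertips at (335,195) against the lever, whose tip stands at about (375,175); force -1.1 N fits the lever's friction. Continue pushing.

Emit:
arm_command(plan=[[-1,-0.004,0,-0.002,0],[-1,-0.004,0,-0.002,0],[-1,-0.003,0,-0.002,0],[-1,-0.003,0,-0.002,0],[-1,0,0,0,0]])

```text
clock: 4.7
eef_pos: [561.6, 41.9, 102.8]
eef_rot: [-3.141, -0.003, 3.09]
wrist_force: [-6.5, 0.2, -0.8]
finger_gap: 0.7
finger_force: 3.2
```

```bash
python3 - <<'E'
from h import *
go(565,40,105,86.8)
c=eyes.camera('top');P=cloud(c); cv2.imwrite('pics/t1.png',cv2.resize(c['img'][150:270,175:255],None,fx=5,fy=5,interpolation=2))
E
```

```text
t 4.7 pos [561.6  41.9 102.8] ydir 87.03 joints [ 0.01  0.43  1.59  0.    1.12 -1.51] F [-6.5  0.2 -0.8]
shift mm (current tool axes) [-3.5 -1.7 -2.2] turn about tool z 0.0041
```

Emit:
arm_command(plan=[[-1,-0.001,0,0,0],[-1,0.02,0,0,0],[-1,0.04,0,0,0],[-1,0.05,0,-0.04,0],[-1,0.03,0,-0.06,0],[-1,0,0,-0.02,0]])

```text
clock: 5.5
eef_pos: [426.8, 49.1, 222.0]
eef_rot: [3.141, 0.006, 3.09]
wrist_force: [0.1, -0.6, -0.3]
finger_gap: 0.8
finger_force: 0.0
```

```bash
python3 - <<'E'
from h import *
import pickle
c=eyes.camera('side');t=eyes.camera('top'); pickle.dump((c,t),open('st2.pkl','wb'))
a=cv2.resize(c['img'][170:225,180:280],None,fx=5,fy=5,interpolation=2); b=cv2.resize(t['img'][165:225,185:245],None,fx=5,fy=5,interpolation=2)
o=np.zeros((300,800,3),np.uint8);o[:275,:500]=a;o[:,500:]=b; cv2.imwrite('pics/st2.png',o)
go(477,-297,150,126.7)
E
```

```text
t 5.6 pos [427.9  49.  220.9] ydir 87.04 joints [ 0.03  0.01  1.82 -0.    1.31 -1.49] F [ 0.3 -0.5 -0.1]
shift mm (current tool axes) [ -66.5 -343.    71.1] turn about tool z -0.6922
```

View pics/st2.png

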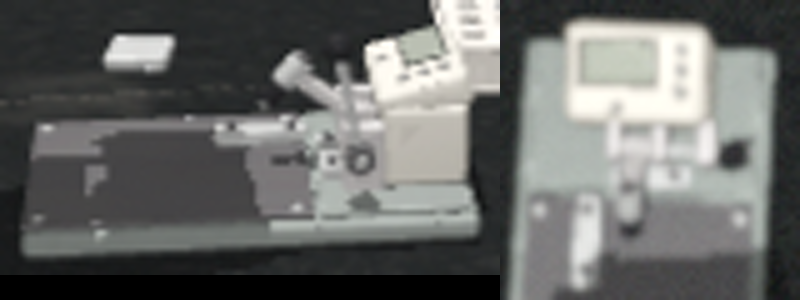

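The lever stands almost upright (crop (345,95)), the probe arm is raised, knob at top pixel (231.6,195.4). I check that against the fully-up position while heading to the coupon.

```bash
python3 - <<'E'
from h import *
import pickle
c,t=pickle.load(open('st2.pkl','rb'))
print(world(t,231.6,195.4,121),'expect 582,39')
E
```

```text
[582.49702821  38.91233478 121.        ] expect 582,39
```

Emit:
arm_command(plan=[[1,-0.006,-0.034,0.002,0],[1,-0.006,-0.034,0.002,0],[1,-0.006,-0.034,0.002,0],[1,-0.006,-0.034,0.002,0],[1,-0.006,-0.034,0.002,0],[1,-0.006,-0.034,0.002,0],[1,-0.006,-0.034,0.002,0],[1,-0.006,-0.034,0.002,0],[1,-0.006,-0.034,0.002,0],[1,-0.006,-0.034,0.002,0],[1,0,0,0,-0.18],[1,0,0,0,-0.18],[1,0,0,0,-0.18],[1,0,0,0,-0.152],[1,0,0,0,0]])

```text
clock: 7.48
eef_pos: [500.7, -233.2, 191.7]
eef_rot: [-3.102, -0.065, -2.603]
wrist_force: [-0.6, -0.1, 0.2]
finger_gap: 94.0
finger_force: 0.0
```

```bash
python3 - <<'E'
from h import *
import pickle
go(477,-297,60,126.7)
c=eyes.camera('wrist'); pickle.dump(c,open('w2.pkl','wb')); cv2.imwrite('pics/w2.png',c['img']); print(c['eye'],c['orientation'])
E
```

```text
t 7.47 pos [ 500.7 -233.2  191.7] ydir 121.02 joints [-0.46  0.32  1.53 -0.08  1.29 -2.55] F [-0.6 -0.1  0.2]
shift mm (current tool axes) [ 44.3 -37.2 136.5] turn about tool z -0.0992
[ 447.41582427 -256.99392782  375.67254667] [2.96916483 0.03896948 2.11331692]
```

View pics/w2.png

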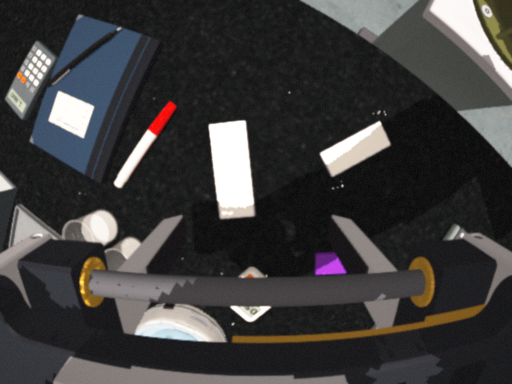

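Lever measured at the fully-up position. This wrist view shows the coupon at (232,170), small bar (355,148) and marker (147,145), but joint 6 hit its limit (-2.55), so I turn the tool the other way by a half turn.

Emit:
arm_command(plan=[[1,0,0,-0.01,0.18],[1,0,0,0,0.18],[1,0,0,0,0.18],[1,0,0,0,0.18],[1,0,0,0,0]])

```text
clock: 8.15
eef_pos: [500.0, -235.4, 202.8]
eef_rot: [-3.069, -0.022, 2.956]
wrist_force: [0.0, -0.4, -0.0]
finger_gap: 94.1
finger_force: 0.0
```

```bash
cat >> h.py <<'E'
def fish(c,u,v,z):
    """wrist pixel -> world point on plane z"""
    a,b=u-c['cx'],v-c['cy']; r=np.hypot(a,b)+1e-9; th=r/c['fx']
    d=R_of(c['orientation'])@np.array([np.sin(th)*a/r,np.sin(th)*b/r,np.cos(th)]); e=np.array(c['eye'])
    return e+d*(z-e[2])/d[2]
def wrect(c,mask,z):
    n=max(cv2.findContours(mask.astype(np.uint8),cv2.RETR_EXTERNAL,cv2.CHAIN_APPROX_NONE)[0],key=cv2.contourArea)[:,0]
    q=np.array([fish(c,u,v,z)[:2] for u,v in n],np.float32); (x,y),s,a=cv2.minAreaRect(q); b=cv2.boxPoints(((x,y),s,a))
    e=b[1]-b[0] if np.linalg.norm(b[1]-b[0])>np.linalg.norm(b[2]-b[1]) else b[2]-b[1]
    return np.round([x,y,*s,np.degrees(np.arctan2(e[1],e[0]))%180],1), b.round(1)
E
python3 - <<'E'
from h import *
import pickle
go(477,-297,60,126.7)
c=pickle.load(open('w2.pkl','rb')); m=np.zeros((384,512),bool); m[110:225,195:265]=c['img'].min(2)[110:225,195:265]>120
print(wrect(c,m,12))
E
```

```text
t 8.15 pos [ 500.  -235.4  202.8] ydir 79.47 joints [-0.47  0.31  1.51 -0.08  1.32 -1.84] F [ 0.  -0.4 -0. ]
shift mm (current tool axes) [  8.2 -54.2 147.4] turn about tool z -0.8244
(array([ 501.3, -277.6,  120.9,   47.2,   36.9]), array([[ 438.7, -295. ],
       [ 467.1, -332.7],
       [ 563.8, -260.1],
       [ 535.4, -222.4]], dtype=float32))
```

The tilt picked up at that limit (joint 4 = -0.08) has stayed in the commanded pose. Pressing gently on the opposite joint-6 limit should take it back out by symmetry; I do that in small, checked steps.

Emit:
arm_command(plan=[[1,0,0,0,0.18],[1,0,0,0,0.18],[1,0,0,0,0.18],[1,0,0,0,0.18],[1,0,0,0,0.18],[1,0,0,0,0.18],[1,0,0,0,0.18],[1,0,0,0,0.18],[1,0,0,0,0.18],[1,0,0,0,0.18],[1,0,0,0,0.18],[1,0,0,0,0.18],[1,0,0,0,0.18],[1,0,0,0,0.18],[1,0,0,0,0.18],[1,0,0,0,0.18],[1,0,0,0,0.18],[1,0,0,0,0.18],[1,0,0,0,0.18],[1,0,0,0,0.18]])

```text
clock: 10.65
eef_pos: [500.2, -235.1, 203.1]
eef_rot: [3.067, -0.013, -0.644]
wrist_force: [-0.8, -0.3, 0.6]
finger_gap: 94.1
finger_force: 0.0
```

Emit:
arm_command(plan=[[1,0,0,0,0.18],[1,0,0,0,0.18],[1,0,0,0,0.18],[1,0,0,0,0.1],[1,0,0,0,0.05],[1,0,0,0,0.05],[1,0,0,0,0]])

```text
clock: 11.52
eef_pos: [500.2, -235.0, 203.2]
eef_rot: [3.095, -0.06, -1.378]
wrist_force: [0.2, 0.0, -0.7]
finger_gap: 94.1
finger_force: 0.0
```

```bash
cat >> h.py <<'E'
def tilt():
    from scipy.spatial.transform import Rotation as R
    s=manip.read_state(); M=R.from_euler('xyz',s['eef_rot']).as_matrix(); print('tool z',M[:,2].round(4),'j',s['joints'].round(4))
E
python3 -c "
from h import *
go(477,-297,60,126.7);tilt()"
```

```text
t 11.53 pos [ 500.2 -235.   203.2] ydir -169.1 joints [-0.47  0.31  1.51 -0.08  1.32  2.5 ] F [ 0.2  0.  -0.7]
shift mm (current tool axes) [ 47.7  27.8 147.8] turn about tool z 1.1204
tool z [-0.0342 -0.068  -0.9971] j [-0.4682  0.3103  1.5147 -0.0787  1.3172  2.5017]
```

Joint 6 is at 2.50, not yet on the limit; now small excess steps.

Emit:
arm_command(plan=[[1,0,0,0,0.05],[1,0,0,0,0.05],[1,0,0,0,0.05],[1,0,0,0,0]])

```text
clock: 12.02
eef_pos: [488.5, -257.0, 205.3]
eef_rot: [3.118, -0.043, -1.495]
wrist_force: [0.5, 0.7, 0.9]
finger_gap: 94.0
finger_force: 0.0
```

```bash
python3 -c "
from h import *
go(477,-297,60,126.7);tilt()"
```

```text
t 12.03 pos [ 488.5 -257.   205.3] ydir -175.74 joints [-0.53  0.3   1.52 -0.05  1.32  2.55] F [0.5 0.7 0.9]
shift mm (current tool axes) [ 32.7  10.9 147.1] turn about tool z 1.0046
tool z [-0.0207 -0.0444 -0.9988] j [-0.5268  0.3037  1.5172 -0.0504  1.3166  2.5525]
```

Emit:
arm_command(plan=[[1,0,0,0,0.05],[1,0,0,0,0.05],[1,0,0,0,0.05],[1,0,0,0,0]])

```text
clock: 12.52
eef_pos: [469.3, -286.6, 206.2]
eef_rot: [-3.14, -0.011, -1.591]
wrist_force: [-0.4, -0.2, 0.3]
finger_gap: 93.8
finger_force: 0.0
```

```bash
python3 -c "
from h import *
go(477,-297,60,126.7);tilt()"
```

```text
t 12.53 pos [ 469.3 -286.6  206.2] ydir 178.82 joints [-0.61  0.29  1.53 -0.01  1.31  2.55] F [-0.4 -0.2  0.3]
shift mm (current tool axes) [  8.6  -7.7 146.3] turn about tool z 0.9097
tool z [ 0.0011 -0.0112 -0.9999] j [-0.6106  0.295   1.5256 -0.0089  1.3138  2.5538]
```

Emit:
arm_command(plan=[[1,0,0,0,0.035],[1,0,0,0,0],[1,0,0,0,-0.188],[1,0,0,0,-0.188],[1,0,0,0,-0.188],[1,0,0,0,-0.188],[1,0,0,0,-0.188],[1,0,0,0,-0.188],[1,0,0,0,-0.188],[1,0,0,0,-0.188],[1,0,0,0,-0.188],[1,0,0,0,-0.188],[1,0,0,0,-0.188],[1,0,0,0,-0.16],[1,0,0,0.03,0],[1,0,0,0.03,0],[1,0,0,0.03,0],[1,0,0,0,0]])

```text
clock: 14.78
eef_pos: [465.0, -292.0, 114.6]
eef_rot: [3.138, -0.002, 0.611]
wrist_force: [0.2, -0.3, -0.7]
finger_gap: 94.0
finger_force: 0.0
```

```bash
python3 - <<'E'
from h import *
import pickle
go(474,-297.5,5,126.8);tilt()
c=eyes.camera('wrist'); pickle.dump(c,open('w3.pkl','wb')); cv2.imwrite('pics/w3.png',c['img'])
E
```

```text
t 14.78 pos [ 465.  -292.   114.6] ydir -54.97 joints [-0.63  0.39  1.63  0.    1.12  0.33] F [ 0.2 -0.3 -0.7]
shift mm (current tool axes) [  4.    9.4 109.6] turn about tool z -0.0308
tool z [ 0.0034 -0.0018 -1.    ] j [-6.2770e-01  3.8680e-01  1.6272e+00  6.0000e-04  1.1238e+00  3.3140e-01]
```

View pics/w3.png

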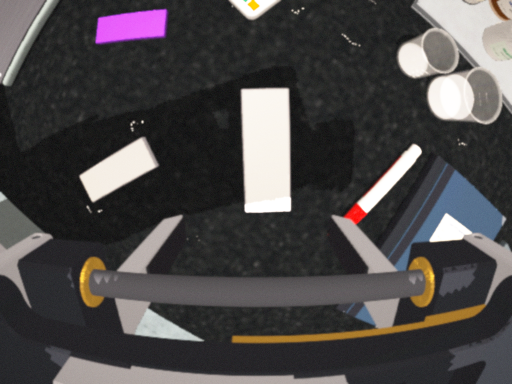

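Coupon at (266,145) is square to the fingers; the marker's red end (355,212) is near the right finger, so I check that clearance.

```bash
python3 - <<'E'
from h import *
import pickle
c=pickle.load(open('w3.pkl','rb')); m=np.zeros((384,512),bool); m[80:216,230:305]=c['img'].min(2)[80:216,230:305]>120
r,b=wrect(c,m,12); print(r,b.tolist())
for u,v in((352,220),(347,212),(362,222),(420,148)): print(fish(c,u,v,10).round(1))
E
```

```text
[ 501.4 -277.6  121.    45.9   36.4] [[439.1000061035156, -295.0], [466.29998779296875, -331.8999938964844], [563.7000122070312, -260.1000061035156], [536.5, -223.1999969482422]]
[ 495.9 -392.6   10. ]
[ 499.5 -382.3   10. ]
[ 500.5 -403.6   10. ]
[ 602.7 -408.2   10. ]
```

Emit:
arm_command(plan=[[1,0.003,0.01,0.02,-0.024],[1,0,0,0.03,0],[1,0,0,0.03,0],[1,0,0,0.02,0],[1,0,0,0.008,0],[1,0,0,0.0035,0],[1,0,0,0,0]])

```text
clock: 15.7
eef_pos: [475.0, -299.9, 5.7]
eef_rot: [3.133, -0.003, 0.635]
wrist_force: [-0.5, -0.0, 0.3]
finger_gap: 93.8
finger_force: 0.0
```

Emit:
arm_command(plan=[[-1,0,0,0,0],[-1,0,0,0,0],[-1,0,0,0,0],[-1,0,0,0,0],[-1,0,0,0,0],[-1,0,0,0,0]], newtons=40)

```text
clock: 16.45
eef_pos: [474.5, -299.6, 4.8]
eef_rot: [3.135, -0.003, 0.635]
wrist_force: [-0.4, -0.6, 0.1]
finger_gap: 44.4
finger_force: 39.9
```

```bash
python3 -c "
from h import *
go(440,60,70,-93.2);tilt();print(manip.read_state()['finger_force'],manip.read_state()['finger_gap'])"
```

```text
t 16.45 pos [ 474.5 -299.6    4.8] ydir -53.62 joints [-0.63  0.56  1.66  0.    0.91  0.31] F [-0.4 -0.6  0.1]
shift mm (current tool axes) [ 185.7 -309.5  -66.9] turn about tool z 0.6909
tool z [ 0.0063 -0.0039 -1.    ] j [-6.2880e-01  5.6500e-01  1.6579e+00  7.0000e-04  9.1120e-01  3.0660e-01]
39.94637310504913 44.4049885742346
```

Emit:
arm_command(plan=[[-1,0,0,-0.02,0],[-1,0,0,-0.04,0],[-1,0,0,-0.035,0],[-1,0.0146,-0.0303,0,0],[-1,0.0146,-0.0303,0,0],[-1,0.0146,-0.0303,0,0],[-1,0.0146,-0.0303,0,0],[-1,0.0146,-0.0303,0,0],[-1,0.0146,-0.0303,0,0],[-1,0.0146,-0.0303,0,0],[-1,0.0146,-0.0303,0,0],[-1,0.0146,-0.0303,0,0],[-1,0.0146,-0.0303,0,0],[-1,0.0146,-0.0303,0,0],[-1,0.0146,-0.0303,0,0],[-1,0,0,0,0.175],[-1,0,0,0,0.175],[-1,0,0,0,0.175],[-1,0,0,0,0.166],[-1,0,0,0,0]])

```text
clock: 18.95
eef_pos: [399.2, 97.4, 97.7]
eef_rot: [3.138, -0.006, -0.055]
wrist_force: [0.0, 0.7, -0.8]
finger_gap: 44.2
finger_force: 39.9
```

```bash
python3 - <<'E'
from h import *
import pickle
go(437.4,97.5,34,-93.2);tilt()
c=eyes.camera('wrist'); pickle.dump(c,open('w4.pkl','wb')); cv2.imwrite('pics/w4.png',c['img']); print(c['eye'])
E
```

```text
t 18.95 pos [399.2  97.4  97.7] ydir -93.15 joints [ 0.15  0.12  2.01 -0.01  1.    1.78] F [ 0.   0.7 -0.8]
shift mm (current tool axes) [37.7 -2.4 63.9] turn about tool z 0.0008
tool z [ 0.0062 -0.0039 -1.    ] j [ 0.1533  0.122   2.0131 -0.0057  1.0009  1.7821]
[464.53972626  93.32803917 278.20395707]
```

View pics/w4.png

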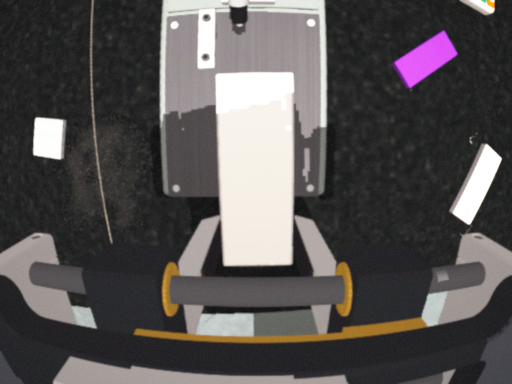

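Wrist view: coupon held at (255,170), side stop ahead at (206,40), probe at (239,10). I measure the stop's face and the coupon in this view.

```bash
python3 - <<'E'
from h import *
import pickle
c=pickle.load(open('w4.pkl','rb')); g=c['img'].min(2)
m=np.zeros(g.shape,bool); m[5:70,194:219]=g[5:70,194:219]>190
r,b=wrect(c,m,31);print('side stop top',r,b.tolist())
m=np.zeros(g.shape,bool); m[70:266,214:298]=g[70:266,214:298]>170
r,b=wrect(c,m,105);print('coupon',r,b.tolist())
for n,u,v in(('LB',175,188),('RB',311,187),('LT',174,24),('RT',311,22)): print(n,fish(c,u,v,22).round(1))
a,d=np.array([396+139,102]),np.radians(-3.2)
G=np.array([535.5,102]);R=np.array([[np.cos(d),-np.sin(d)],[np.sin(d),np.cos(d)]])
print('expected side stop centre',G+R@[9,29.5],'corner',G+R@[42,22.5])
E
```

```text
side stop top [543.7 131.   20.8  59.2 178.2] [[513.7999877929688, 121.5], [573.0, 119.69999694824219], [573.5999755859375, 140.5], [514.5, 142.3000030517578]]
coupon [435.1  95.4  45.8 119.9 177.3] [[374.1000061035156, 75.4000015258789], [493.8999938964844, 69.69999694824219], [496.1000061035156, 115.4000015258789], [376.29998779296875, 121.0999984741211]]
LB [412.1 169.4  22. ]
RB [406.3  47.2  22. ]
LT [561.2 160.8  22. ]
RT [554.5  40.1  22. ]
expected side stop centre [546.13270127 130.951609  ] corner [578.69049596 122.12041398]
```

Measurements agree with the expected gauge pose within 3 mm. Lower onto the stage in the open part, then slide.

Emit:
arm_command(plan=[[-1,0.01,0,0.03,0],[-1,0.01,0,0.025,0],[-1,0,0,0.011,0],[-1,0,0,0.003,0],[-1,0,0,0.001,0],[-1,0,0,0,0]])

```text
clock: 19.75
eef_pos: [419.9, 96.1, 28.5]
eef_rot: [3.138, -0.008, -0.055]
wrist_force: [0.2, 0.3, -1.0]
finger_gap: 44.5
finger_force: 39.9
```

```bash
python3 -c "
from h import *
go(482.1,104.9,26.8,-93.15);tilt()"
```

```text
t 19.75 pos [419.9  96.1  28.5] ydir -93.18 joints [ 0.14  0.29  2.01 -0.01  0.83  1.77] F [ 0.2  0.3 -1. ]
shift mm (current tool axes) [ 61.6 -12.2   2.2] turn about tool z -0.0005
tool z [ 0.0075 -0.0038 -1.    ] j [ 0.1429  0.2892  2.0107 -0.0065  0.8348  1.7735]
```

Emit:
arm_command(plan=[[-1,0.01,0,0.001,0],[-1,0,0,0,0]])

```text
clock: 20.0
eef_pos: [430.6, 95.4, 27.2]
eef_rot: [3.138, -0.007, -0.056]
wrist_force: [-0.2, -0.5, -1.4]
finger_gap: 44.3
finger_force: 39.9
```

Emit:
arm_command(plan=[[-1,0.01,0,0.001,0],[-1,0,0,0,0]])

```text
clock: 20.25
eef_pos: [441.3, 94.9, 26.8]
eef_rot: [3.138, -0.009, -0.056]
wrist_force: [1.1, -0.8, 7.3]
finger_gap: 44.5
finger_force: 40.0
```

Emit:
arm_command(plan=[[-1,0.01,0,0.0005,0],[-1,0,0,0,0]])

```text
clock: 20.5
eef_pos: [451.6, 94.4, 26.6]
eef_rot: [3.139, -0.01, -0.056]
wrist_force: [2.1, 0.6, 9.4]
finger_gap: 44.2
finger_force: 40.0
```

Emit:
arm_command(plan=[[-1,0.008,0,-0.0004,0],[-1,0.008,0,0,0],[-1,0.006,0,0,0],[-1,0.002,0,0,0],[-1,0,0,0,0]])

```text
clock: 21.12
eef_pos: [474.7, 93.0, 26.7]
eef_rot: [3.138, -0.008, -0.056]
wrist_force: [1.1, -0.6, 5.4]
finger_gap: 44.3
finger_force: 40.0
```

Emit:
arm_command(plan=[[-1,0.002,0,0,0],[-1,0.002,0,0,0],[-1,0,0,0,0]])

```text
clock: 21.5
eef_pos: [476.9, 92.9, 26.6]
eef_rot: [3.138, -0.004, -0.056]
wrist_force: [-12.2, 0.5, 16.6]
finger_gap: 44.7
finger_force: 40.0
```

Emit:
arm_command(plan=[[-1,-0.002,0,0,0],[-1,0,-0.004,0,0],[-1,0,-0.004,0,0],[-1,0,-0.002,0,0],[-1,0,0,0,0]])

```text
clock: 22.12
eef_pos: [477.1, 103.1, 26.7]
eef_rot: [3.138, -0.008, -0.056]
wrist_force: [-0.4, 2.0, 5.5]
finger_gap: 44.2
finger_force: 40.0
```

```bash
python3 - <<'E'
from h import *
import pickle
go(482.1,104.9,26.8,-93.15);tilt()
c=eyes.camera('wrist'); pickle.dump(c,open('w5.pkl','wb')); cv2.imwrite('pics/w5.png',cv2.resize(c['img'][40:280,150:380],None,fx=2.5,fy=2.5))
E
```

```text
t 22.12 pos [477.1 103.1  26.7] ydir -93.2 joints [ 0.14  0.4   1.86 -0.01  0.88  1.77] F [-0.4  2.   5.5]
shift mm (current tool axes) [ 4.9 -2.1 -0.1] turn about tool z -0.0009
tool z [ 0.0079 -0.0036 -1.    ] j [ 0.1403  0.3977  1.8587 -0.0061  0.8779  1.7708]
```

View pics/w5.png

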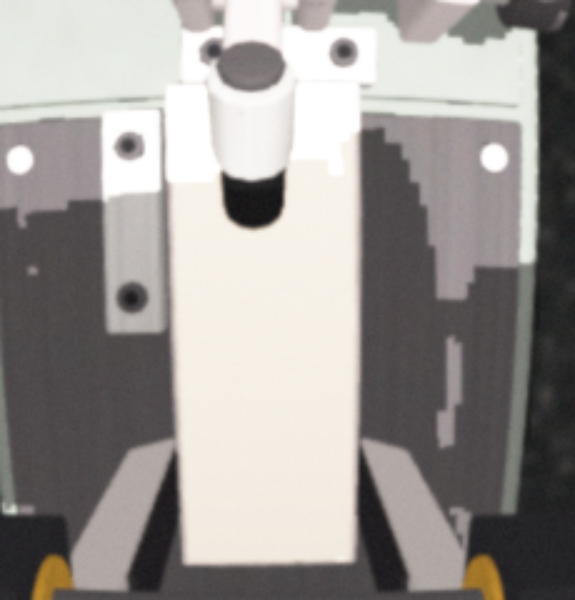

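The crop shows the coupon's front end at the back stop (270,85) under the raised probe, and a thin gap to the side stop (x 163 vs 172). Now press onto both.

Emit:
arm_command(plan=[[-1,0,-0.001,0,0],[-1,0,-0.001,0,0],[-1,0,0,0,0]])

```text
clock: 22.55
eef_pos: [477.1, 104.9, 26.7]
eef_rot: [3.138, -0.008, -0.056]
wrist_force: [0.4, -0.2, 5.2]
finger_gap: 44.3
finger_force: 40.0
```

Emit:
arm_command(plan=[[-1,0,-0.001,0,0],[-1,0,0,0,0]])

```text
clock: 22.8
eef_pos: [477.1, 105.6, 26.7]
eef_rot: [3.138, -0.008, -0.057]
wrist_force: [-0.6, -4.2, 7.2]
finger_gap: 44.3
finger_force: 39.9
```

Emit:
arm_command(plan=[[-1,0,-0.001,0,0],[-1,0.001,0,0,0],[-1,0,0,0,0]])

```text
clock: 23.18
eef_pos: [477.5, 105.9, 26.6]
eef_rot: [3.137, -0.006, -0.057]
wrist_force: [-5.8, -9.1, 13.2]
finger_gap: 44.7
finger_force: 40.0
```

Emit:
arm_command(plan=[[-1,0.001,0,0,0],[-1,0,0,0,0]])

```text
clock: 23.42
eef_pos: [477.6, 105.9, 26.6]
eef_rot: [3.137, -0.004, -0.057]
wrist_force: [-13.9, -9.2, 19.5]
finger_gap: 44.3
finger_force: 40.0
```

```bash
python3 - <<'E'
from h import *
c=eyes.camera('wrist'); t=eyes.camera('top'); s=eyes.camera('side')
o=np.zeros((500,800,3),np.uint8)
o[:,:400]=cv2.resize(c['img'][60:185,180:280],None,fx=4,fy=4,interpolation=2)
o[:250,400:700]=cv2.resize(t['img'][165:215,195:255],None,fx=5,fy=5,interpolation=2)
o[250:,400:]=cv2.resize(s['img'][175:225,200:280],None,fx=5,fy=5,interpolation=2)
cv2.imwrite('pics/fin.png',o)
g=c['img'].min(2); m=np.zeros(g.shape,bool); m[75:267,217:296]=g[75:267,217:296]>190
q=lambda u:[fish(c,u,v,34)[:2] for u,v in u]
rows=range(130,250,4); e=[(np.where(g[v,200:300]>170)[0],v) for v in rows]
R=np.array(q([(200+a.max()+.5,v) for a,v in e])); p=np.polyfit(R[:,0],R[:,1],1); print('coupon right side deg',np.degrees(np.arctan(p[0])))
for k in range(2): go(482,105,26.8,-93.15)
tilt()
E
```

```text
coupon right side deg -3.2949914556125743
t 23.57 pos [477.5 105.9  26.6] ydir -93.24 joints [ 0.15  0.4   1.85 -0.01  0.88  1.78] F [-12.6  -8.5  20.1]
shift mm (current tool axes) [ 4.5  0.6 -0.2] turn about tool z -0.0016
t 23.57 pos [477.5 105.9  26.6] ydir -93.24 joints [ 0.15  0.4   1.85 -0.01  0.88  1.78] F [-12.6  -8.5  20.1]
shift mm (current tool axes) [ 4.5  0.6 -0.2] turn about tool z -0.0016
tool z [ 0.0034 -0.0053 -1.    ] j [ 0.1465  0.4022  1.8521 -0.0074  0.8846  1.7785]
```

View pics/fin.png

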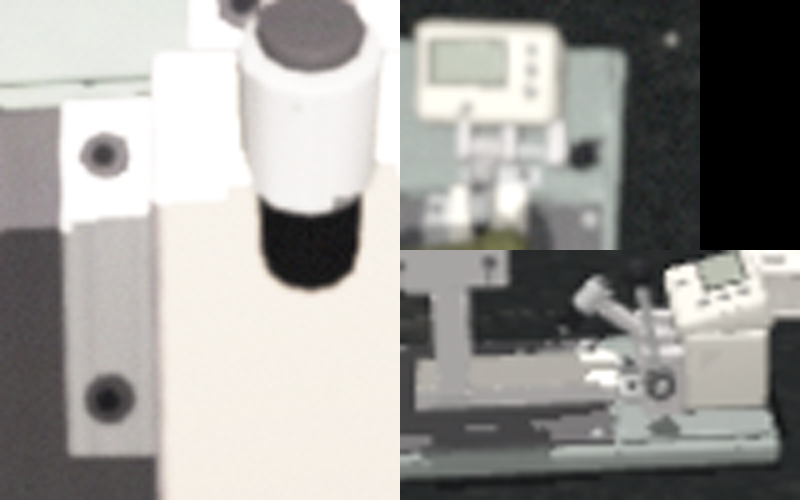

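The last views show the coupon flush along the side stop (crop (155,300)) and at the back stop. The lever is upright, and the contact forces are steady at about 13 N and 9 N. Handing in.

```bash
python3 -c "
from h import *
print(ticket.sign_off())"
```

```text
the job is handed in; nothing more can be done
None
```

I handed the job in with the lever fully up and the coupon flat in the corner, held against both stops. At the last reading the wrist force was about 13 N towards the back stop and 9 N towards the side stop. The sign-off returned no verdict, so whether it passed is not confirmed.

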